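# Latch the leak-test box shut

## Robot

A 7-joint arm with a two-finger parallel gripper is mounted at the origin on a cart in front of the work surface, level with it; the furniture and walls round the work are solid. World frame = base frame: x ahead of the robot, y to its left, z up, the work surface at z = 0. Lengths are in m, angles in rad, forces in N, time in s.
With the tool pointing down it reaches from about 0.425 to 0.95 m from the base axis. Payload 16.7 kg.
Tool frame: the origin (TCP) lies at the centre of the arm's flange, where the gripper is bolted on; the fingertips stand 199 mm ahead of it and the grasp point (between the pads) lies 180 mm ahead of it; z points along the fingers, y is the line along which they close (so a half turn about z gives the same grasp; the last joint's range is limited). The gripper opens to 94 mm and grips with 3 to 60 N. Pads are 16 mm wide; open, the fingers measure 119 mm over their backs; the gripper's body (75 mm by 177 mm) begins 78 mm behind the grasp point.
Start: joints at [0.973, 0.426, 0.074, 1.606, -0.034, 1.111, -0.067], TCP at [0.293, -0.608, 0.405] pointing down, gripper open.
Joint ranges: [-2.85, 2.85], [-0.5, 2.14], [-1.23, 1.37], [0.21, 2.46], [-1.02, 4.16], [0.16, 2.05], [-2.73, 2.73]. Speed limits (rad/s): [1.89, 1.89, 2.39, 2.39, 3.01, 3.01, 3.01].

## Interface

Orientations are given as a 3x3 rotation matrix whose columns are the frame's x, y, z axes.
In Python, from workcell import readout, optics, job, masks_of, spot_point gives the robot as it stands. The module is installed in compiled form; this text tells all that it offers.
- The arm moves only by the tool apply_moves, never from a script. Its argument "deltas" is a list of rows, each an object of numbers: "dx", "dy", "dz": the shift along the tool's x, y, z in m; "spin": the turn about the tool's z in degrees. In form: [{"dx": .., "dy": .., "dz": .., "spin": ..}, ...]. A call has 1 to 20 rows; each row is the pose to reach, as a shift and turn from the pose commanded when the call began, along the tool's axes at that moment; what a row does not reach only later rows make up. A row lasts 1/10 s, in which the tool goes at most 50 mm and 8.59 degrees, less where a joint would pass 70% of its speed; a pose out of reach is approached as far as the arm can. A call with a gripper value outside its range is refused whole. "claw" is the finger opening in m, from 0 to 0.094, set as the call begins (left out, the last holds). The fingers move at their own pace and stop on an object; "grip_force" is the grip in N (left out, the last holds). Time passes only in rows, so rows that repeat a pose let the fingers close. It gives the time, the measured TCP pose, the force, the opening and the grip force at its end, in the units of the state.
- readout.observe(): the state, without advancing time (a new reading comes with each control period).
- optics.camera(name): name is "scene" or "side" or "wrist"; returns the picture (420x560x3 uint8, red, green, blue); there is no depth.
- optics.camera_model(name): a dict with "camera_matrix" (3x3 intrinsics, pixels), "R" (3x3) and "t" (3): a world point X has camera coordinates R X + t. Camera axes: x right, y down, z forward; pixel columns grow to the right and rows downward; lengths in m; the calibration is good to about 2 mm. A picture is of the moment at which its call begins: read the wrist's pose just before it. camera_model takes no time and is no camera call; for the wrist camera it gives the pose at the moment of the call.
- job.hand_in(): hands the job in; it is judged then, once.
Trained networks look in the newest picture that a camera, given by its name, has taken for a name from the list of things; names that differ only in an ending like _2 or _b are one class to them, and where a whole thing is asked for, a point or a joint stands for the part that bears it (a point fixed in the world has none). Each returns a list of dicts, best first, with "confidence" (0 to 1); they miss things now and then, are a little off and sometimes report something else, mostly with a low value. They report only what shows in the picture. A call takes as long as a camera call.
- masks_of(camera, thing): "mask" (420x560 bool, what is visible of it) and "box" ([left, top, width, height] in pixels, round what is visible of it).
- spot_point(camera, thing): "uv" ([column, row] in pixels: a listed point, or the origin of a listed thing).
The state is a dict: "t": time; "joints": joint angles; "qd": joint speeds; "joint_efforts": joint torques, N m; "eef_pos": TCP position; "eef_rot": TCP orientation; "wrist_force": force on the tool from outside, world axes, zero at the start; "ft_torque": the same for the moment, N m; "width": finger opening in m; "finger_force": force on a finger pad.
Only numpy, scipy, OpenCV 4.12 (cv2) and the standard library are available. Lean on these libraries where they do the work, as an engineer would, in place of code of your own. Each camera call takes 0.05 s, during which the arm holds its last target. There are 200 camera calls.

## Task

The leak-test box has its lid resting on the soft seal but the draw latch on its sloping front is still open. Hook the wire loop over the keeper and press the red lever down flat, past its over-center point, so that the latch stays shut by itself and holds the lid down tight. Do not knock over the spray can beside the box.

Things in the scene. Friction and masses are not known exactly. Their poses are not given: they have to be found in the camera images.
- test_box: Blue steel box 253 deep, 220 wide, 131 mm high, fixed on the bench; lid with clear window; 38 degree sloping front facing the robot. Origin: mid-width, at its foot, 163 mm behind the front edge; x to its back, y left, z up. A 65 mm dial gauge stands on the lid, its face 18 mm behind the keeper and its lower rim 68 mm above: a vertical gripper cannot get at the keeper.
- latch: Steel draw latch in the middle of the sloping front. Origin: on the slope under the lever's pivot, which is at z = 16 mm. x runs up the slope to the keeper, y left along the pivots, z square out of the slope (38 degrees from vertical, leaning to the robot).
- latch_lever (a joint): Lever angle, rad, in the latch's x-z plane. 0: flat, handle pointing down the slope; 1.6: standing square out; up to 2.6: leaning to the keeper. Light friction (0.03 N m): stays where left. With the loop hooked it resists (about 2 N at the handle) from about 1.0 to 0.4, then goes over center and holds itself shut.
- lever_tip (a point): Point on the pressing face of the lever's red grip (26 wide, 28 long, 6 mm thick), 60 mm from the pivot, 9 mm short of the lever's end. That face looks out of the slope, 24 mm above it, when the lever is flat, and looks to the keeper when the lever stands out.
- latch_loop (a joint): Angle of the wire loop to the lever, rad. This minus latch_lever plus 0.05 is the loop's rise out of the slope (0: along the slope toward the keeper). Light friction: it stays where it is left.
- loop_bar (a point): Middle of the cross bar at the loop's free end. The loop is a U of 6 mm wire, 39 mm wide over its arms (27 inside), bar 64 mm from its pins. The pins sit on the lever, 16 mm from its pivot, in the direction 200 degrees minus the lever angle (counted in the latch's x-z plane from x toward z). Can be pinched across the arms.
- keeper_seat (a point): Where the bar's middle rests when hooked. The keeper, a brass hook 18 mm wide, is on a dark 24 mm strike plate that hangs from the lid. In latch axes from here: post face 3 mm down the slope; lip 6 to 10 mm out, reaching 2.5 mm up the slope; plate 3.5 mm below. The bar goes over the lip, down behind it, then back under it. Moves about 4 mm with the lid.
- lid (a joint): Lid angle, rad. About 0.029 at rest on its springy seal (4 mm open at the front), about 0.01 when latched; its reading is noisy. Only the latch's pull (about 15 N) keeps it down.
- spray_can: Spray can with red cap, 66 mm across, 197 mm high, standing loose to the right of the box. Origin: centre of its underside, z up.

How it is judged:
On the way:
1. the loop's bar is behind the keeper's post and below its lip (x of loop_bar in the frame of latch above 0.045 m and distance between loop_bar and keeper_seat below 0.01 m), for 0.2 s.
At the end, for the whole second after the job is handed in: The lever lies flat (within 6 degrees), the loop's bar is in the keeper (within 8 mm of its seat), and the lid is drawn down (angle under 0.014 rad), with nothing holding it but the latch; the spray can stands (value of joint latch_lever below 0.1 rad and value of joint lid below 0.014 rad and distance between loop_bar and keeper_seat below 0.008 m); the robot touches nothing.
It fails at once if the spray can is knocked over (angle between spray_can's own z axis and vertical above 0.5 rad).
It also fails if it takes over 48 s, if anything falls off the work surface, if the arm or the gripper's body presses on something with over 40 N, if the wrist force passes 120 N, or if a joint passes its speed limit or range.

## Working session

There is one attempt and no reset: what is moved stays moved. The work goes in short steps, Python scripts to look and compute and a tool call to move; the robot and the scene stay as the last step left them, time stands still between calls to the robot, and variables do not carry over. Pictures are saved under pics/ and viewed, at most 12 in all, crops included, and the job is handed in when it is done.

Besides the shell and the picture viewer there is one more tool, called after ">>>" by a JSON object that holds its "method" and its "body". apply_moves: Moves the arm, as the interface text tells. Its arguments: {"type":"object","properties":{"deltas":{"type":"array"},"claw":{"type":"number"},"grip_force":{"type":"number"}},"required":["deltas"]}

```bash
mkdir -p pics; cat > h.py <<'E'
import numpy as np, cv2
from workcell import readout, optics, job, masks_of, spot_point
def ray(cam,uv):
    m=optics.camera_model(cam);K=np.array(m["camera_matrix"]);R=np.array(m["R"]);t=np.array(m["t"])
    d=R.T@np.linalg.solve(K,[uv[0],uv[1],1.]);return -R.T@t,d/np.linalg.norm(d)
def tri(rs):
    A=sum(np.eye(3)-np.outer(d,d) for c,d in rs);b=sum((np.eye(3)-np.outer(d,d))@c for c,d in rs)
    p=np.linalg.solve(A,b);return p,[float(np.linalg.norm(np.cross(p-c,d))) for c,d in rs]
def shot(cam,name=None):
    im=optics.camera(cam)
    if name: cv2.imwrite("pics/"+name,cv2.cvtColor(im,cv2.COLOR_RGB2BGR))
    return im
E
python3 - <<'E'
from h import *
np.set_printoptions(precision=4,suppress=True)
s=readout.observe();print(s)
ims=[shot(c) for c in("scene","side","wrist")]
cv2.imwrite("pics/a.png",cv2.cvtColor(cv2.resize(np.hstack(ims[:2]),(800,300)),cv2.COLOR_RGB2BGR))
cv2.imwrite("pics/s.png",cv2.cvtColor(ims[0],cv2.COLOR_RGB2BGR));cv2.imwrite("pics/d.png",cv2.cvtColor(ims[1],cv2.COLOR_RGB2BGR))
for n in ["test_box","latch","lever_tip","loop_bar","keeper_seat","spray_can"]:
    rs=[]
    for c in("scene","side","wrist"):
        r=spot_point(c,n)
        if r: print(n,c,r[0]["uv"],round(r[0]["confidence"],2)); 
        if r and r[0]["confidence"]>.4: rs.append(ray(c,r[0]["uv"]))
    if len(rs)>1: print("  ",*tri(rs))
for c in("scene","side"): print(c,optics.camera_model(c))
print(readout.observe()["t"])
E
```

```text
{'t': 0.0, 'joints': array([ 0.9725,  0.4267,  0.0739,  1.6066, -0.0341,  1.1108, -0.0671]), 'qd': array([-0.0004,  0.0014,  0.001 ,  0.0008, -0.0005, -0.0015, -0.0001]), 'joint_efforts': array([  0.0021, -93.5802,   3.6678, -45.4173,  -0.0486,   0.0203,
         0.0001]), 'eef_pos': array([ 0.2928, -0.608 ,  0.404 ]), 'eef_rot': array([[ 0.901 ,  0.4339, -0.0007],
       [ 0.4339, -0.901 ,  0.0011],
       [-0.0001, -0.0013, -1.    ]]), 'wrist_force': array([ 0.1284,  0.2695, -0.129 ]), 'ft_torque': array([ 0.0114,  0.0015, -0.0346]), 'finger_force': 0.0, 'width': 0.0942022066738612}
test_box scene [244.0, 247.3] 0.68
test_box side [294.0, 235.3] 0.87
   [ 0.7106 -0.0869  0.0019] [0.0026371115766891198, 0.0026371115766889936]
latch scene [274.6, 243.3] 0.57
latch side [241.9, 206.4] 0.62
   [ 0.6019 -0.0719  0.0742] [0.0005619269444757863, 0.0005619269444757505]
lever_tip scene [289.1, 220.2] 0.64
lever_tip side [222.0, 172.5] 0.68
   [ 0.5625 -0.0653  0.1477] [0.002624424703341033, 0.002624424703341053]
loop_bar scene [283.3, 208.8] 0.62
loop_bar side [225.7, 166.9] 0.61
   [ 0.573
[... 261 characters left out ...]
side [267.4, 282.5] 0.65
   [ 0.6233 -0.2493  0.    ] [0.0002544606866675038, 0.00025446068666769035]
scene {'camera_matrix': array([[432.3017,   0.    , 287.7007],
       [  0.    , 432.3017, 209.7501],
       [  0.    ,   0.    ,   1.    ]]), 'R': array([[-0.7128, -0.701 ,  0.0216],
       [-0.378 ,  0.358 , -0.8538],
       [ 0.5908, -0.6168, -0.5201]]), 't': array([0.3527, 0.3777, 0.4301])}
side {'camera_matrix': array([[450.4243,   0.    , 276.8616],
       [  0.    , 450.4243, 208.2253],
       [  0.    ,   0.    ,   1.    ]]), 'R': array([[ 0.9793, -0.2022,  0.0115],
       [-0.0734, -0.407 , -0.9105],
       [ 0.1888,  0.8908, -0.4134]]), 't': array([-0.6782,  0.0791,  0.9204])}
1.05
```

View picture.

View pics/s.png

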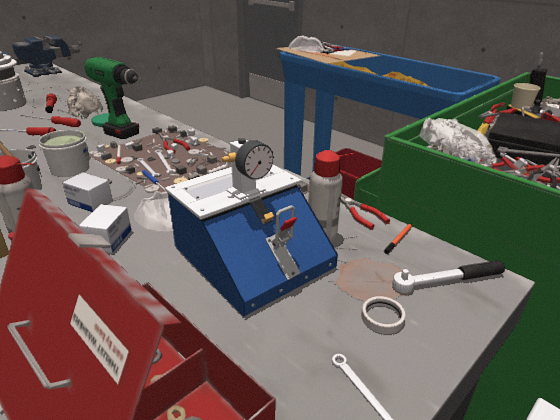

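View pics/d.png

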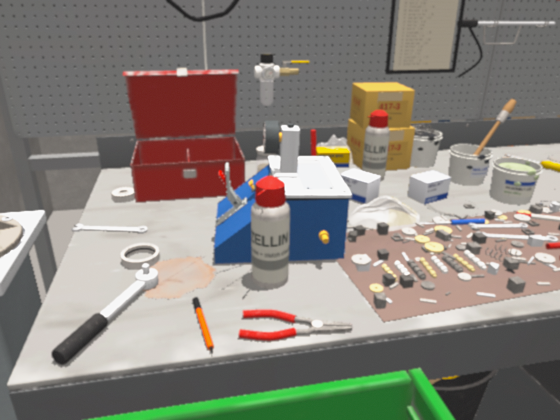

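>>> {"method": "apply_moves", "body": {"deltas": [{"dx": 0.03, "dy": -0.02, "dz": -0.036, "spin": 0}, {"dx": 0.4875, "dy": -0.3668, "dz": -0.036, "spin": 33.6}, {"dx": 0.4875, "dy": -0.3668, "dz": -0.036, "spin": 33.6}, {"dx": 0.4875, "dy": -0.3668, "dz": -0.036, "spin": 33.6}, {"dx": 0.4875, "dy": -0.3668, "dz": -0.036, "spin": 33.6}, {"dx": 0.4875, "dy": -0.3668, "dz": -0.036, "spin": 33.6}, {"dx": 0.4875, "dy": -0.3668, "dz": -0.036, "spin": 33.6}, {"dx": 0.4875, "dy": -0.3668, "dz": -0.036, "spin": 33.6}, {"dx": 0.4875, "dy": -0.3668, "dz": -0.036, "spin": 33.6}, {"dx": 0.4875, "dy": -0.3668, "dz": -0.036, "spin": 33.6}, {"dx": 0.4875, "dy": -0.3668, "dz": -0.036, "spin": 33.6}, {"dx": 0.4875, "dy": -0.3668, "dz": -0.036, "spin": 33.6}, {"dx": 0.4875, "dy": -0.3668, "dz": -0.036, "spin": 33.6}, {"dx": 0.4875, "dy": -0.3668, "dz": -0.036, "spin": 33.6}, {"dx": 0.4875, "dy": -0.3668, "dz": -0.036, "spin": 33.6}, {"dx": 0.4875, "dy": -0.3668, "dz": -0.036, "spin": 33.6}, {"dx": 0.4875, "dy": -0.3668, "dz": -0.036, "spin": 33.6}], "claw": 0.08}}

```text
t: 2.75
eef_pos: [0.5726, -0.0676, 0.4408]
eef_rot: [[0.99, -0.139, 0.0], [-0.139, -0.99, -0.0], [0.0, 0.0, -1.0]]
wrist_force: [-0.2, -0.2, -0.1]
width: 0.0801
finger_force: 0.0
```

```bash
python3 - <<'E'
from h import *
np.set_printoptions(precision=4,suppress=True)
s=readout.observe();print(s["t"],s["eef_pos"],s["eef_rot"])
shot("wrist","w1.png");shot("scene");shot("side")
for n in ["test_box","latch","lever_tip","loop_bar","keeper_seat"]:
    rs=[]
    for c in("scene","side","wrist"):
        r=spot_point(c,n)
        if r: print(n,c,r[0]["uv"],round(r[0]["confidence"],2)); 
        if r and r[0]["confidence"]>.4: rs.append(ray(c,r[0]["uv"]))
    if len(rs)>1: print("  ",*tri(rs))
m=optics.camera_model("wrist");print(-m["R"].T@m["t"],m["R"],m["camera_matrix"][0])
print(readout.observe()["t"])
E
```

```text
2.75 [ 0.5726 -0.0676  0.4408] [[ 0.9903 -0.1393  0.    ]
 [-0.1393 -0.9903 -0.0003]
 [ 0.0001  0.0003 -1.    ]]
test_box scene [242.9, 249.9] 0.84
test_box side [240.8, 205.8] 0.73
   [ 0.6168 -0.0211  0.0635] [0.014356299750731853, 0.01435629975073169]
latch scene [275.1, 244.5] 0.89
latch side [242.6, 208.0] 0.6
latch wrist [280.5, 174.8] 0.71
   [ 0.6002 -0.0726  0.0718] [0.00037892540114181015, 0.0034386432599518083, 0.0035562867893872683]
lever_tip scene [288.8, 223.3] 0.91
lever_tip side [222.9, 174.5] 0.55
   [ 0.5634 -0.0646  0.1424] [0.003705871901315946, 0.00370587190131597]
loop_bar scene [283.7, 211.4] 0.54
loop_bar side [227.3, 168.0] 0.59
loop_bar wrist [280.3, 216.9] 0.61
   [ 0.5735 -0.0669  0.1585] [0.0015378308924223402, 0.0018328039056997292, 0.0023246370482475315]
keeper_seat scene [267.4, 214.5] 0.65
keeper_seat side [253.8, 185.3] 0.81
keeper_seat wrist [274.7, 154.7] 0.8
   [ 0.6262 -0.0734  0.1224] [0.0032991201563195532, 0.0020703374131518792, 0.0034548179589789178]
[ 0.6554 -0.0782  0.4219] [[-0.1368 -0.9906 -0.0006]
 [-0.9498  0.131   0.2839]
 [-0.2812  0.0394 -0.9588]] [291.3846   0.     278.6799]
3.65
```

View pics/w1.png

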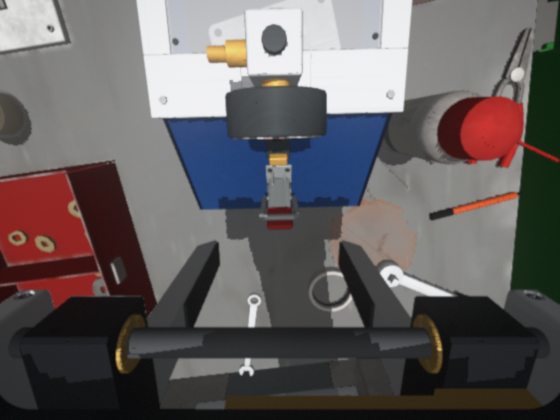

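```bash
python3 - <<'E'
from h import *
np.set_printoptions(precision=4,suppress=True)
print(readout.observe()["joints"])
E
cat > k.py <<'E'
import numpy as np
c,s=np.cos(np.radians(38)),np.sin(np.radians(38))
def l2w(p): return np.array([c*p[0]-s*p[1], s*p[0]+c*p[1]])
def w2l(p): return np.array([c*p[0]+s*p[1], -s*p[0]+c*p[1]])
def pin(L): a=np.radians(200)-L; return np.array([16*np.cos(a),16+16*np.sin(a)])
def pt(L,r,d): return pin(L)+d*np.array([np.cos(r),np.sin(r)])
def tip(L): a=np.pi-L; return np.array([60*np.cos(a)+8*np.sin(a),16+60*np.sin(a)-8*np.cos(a)])
E
python3 - <<'E'
from k import *
np.set_printoptions(precision=1,suppress=True)
from scipy.optimize import least_squares
# b,z measured mm: latch, tip, bar ; unknown latch b,z,L,rise
lat=np.array([28.5,73.]);tp=np.array([-9.5,145]);bar=np.array([1,160.])
f=lambda v:np.r_[(v[:2]-lat)/2,v[:2]+l2w(tip(v[2]))-tp,v[:2]+l2w(pt(v[2],v[3],64))-bar]
r=least_squares(f,[28,73,1.6,1.]);print(r.x[:2],r.x[2],np.degrees(r.x[3]),r.fun)
o=r.x[:2];seat=w2l(np.array([54,122.5])-o);print("seat",seat)
E
```

```text
[ 0.1417  0.2425 -0.1648  1.7801  0.0437  1.1225 -1.7457]
[26.2 75.2] 1.6709018611559474 54.51963605013624 [-1.1  1.1  0.6 -2.1 -0.1  1.6]
seat [51.  20.2]
```

>>> {"method": "apply_moves", "body": {"deltas": [{"dx": 0, "dy": 0, "dz": 0, "spin": -8.5}, {"dx": 0, "dy": 0, "dz": 0, "spin": -17}, {"dx": 0, "dy": 0, "dz": 0, "spin": -25.5}, {"dx": 0, "dy": 0, "dz": 0, "spin": -34}, {"dx": 0, "dy": 0, "dz": 0, "spin": -42.5}, {"dx": 0, "dy": 0, "dz": 0, "spin": -51}, {"dx": 0, "dy": 0, "dz": 0, "spin": -59.5}, {"dx": 0, "dy": 0, "dz": 0, "spin": -68}, {"dx": 0, "dy": 0, "dz": 0, "spin": -76.5}, {"dx": 0, "dy": 0, "dz": 0, "spin": -85}, {"dx": 0, "dy": 0, "dz": 0, "spin": -93.5}, {"dx": 0, "dy": 0, "dz": 0, "spin": -102}, {"dx": 0, "dy": 0, "dz": 0, "spin": -110.5}, {"dx": 0, "dy": 0, "dz": 0, "spin": -119}, {"dx": 0, "dy": 0, "dz": 0, "spin": -127.5}, {"dx": 0, "dy": 0, "dz": 0, "spin": -136}, {"dx": 0, "dy": 0, "dz": 0, "spin": -144.5}, {"dx": 0, "dy": 0, "dz": 0.01, "spin": -153}, {"dx": 0, "dy": 0, "dz": 0.02, "spin": -161.5}, {"dx": 0, "dy": 0, "dz": 0.03, "spin": -170}]}}

```text
t: 5.65
eef_pos: [0.5729, -0.0662, 0.4104]
eef_rot: [[-0.954, 0.301, 0.0], [0.301, 0.954, 0.0], [-0.0, 0.0, -1.0]]
wrist_force: [0.3, -0.5, 0.1]
width: 0.0796
finger_force: 0.0
```

>>> {"method": "apply_moves", "body": {"deltas": [{"dx": 0, "dy": 0, "dz": 0.01, "spin": -8}, {"dx": 0, "dy": 0, "dz": 0.01, "spin": -10}, {"dx": 0, "dy": 0, "dz": 0.01, "spin": -10}]}}

```text
t: 5.95
eef_pos: [0.5729, -0.0663, 0.4004]
eef_rot: [[-0.991, 0.137, -0.001], [0.137, 0.991, 0.0], [0.001, 0.0, -1.0]]
wrist_force: [-0.1, 0.5, 0.2]
width: 0.0801
finger_force: 0.0
```

```bash
cat > look.py <<'E'
import sys
from h import *
np.set_printoptions(precision=4,suppress=True)
s=readout.observe();print(s["t"],s["eef_pos"],s["eef_rot"][:,0],s["wrist_force"],s["width"])
e=np.array([.99,-.14,0]);n=np.array([.14,.99,0]);o=np.array([.5726,-.0676,0])
for c in("scene","side","wrist"): shot(c,sys.argv[1]+c+".png")
for th in sys.argv[2:]:
    rs=[];tx=""
    for c in("scene","side","wrist"):
        r=spot_point(c,th)
        if r: tx+=f" {c} {np.round(r[0]['uv'])} {r[0]['confidence']:.2f};"
        if r and r[0]["confidence"]>.4: rs.append(ray(c,r[0]["uv"]))
    print(th,tx)
    if len(rs)>1:
        p,q=tri(rs);print("   b,n,z mm",np.array([(p-o)@e,(p-o)@n,p[2]])*1000,np.array(q)*1000)
print(readout.observe()["t"])
E
python3 look.py w2 loop_bar keeper_seat lever_tip latch
```

```text
5.95 [ 0.5729 -0.0663  0.4004] [-0.9906  0.137   0.0006] [-0.1079  0.503   0.1851] 0.08012072865721928
loop_bar  scene [284. 207.] 0.68; side [227. 166.] 0.70; wrist [275. 236.] 0.67;
   b,n,z mm [  3.0359  -1.3154 164.3689] [0.8857 0.6031 0.7764]
keeper_seat  scene [268. 215.] 0.80; side [254. 183.] 0.58; wrist [275. 272.] 0.81;
   b,n,z mm [ 55.4349  -1.9999 124.6919] [2.997  2.2748 1.0485]
lever_tip  scene [288. 222.] 0.68; side [223. 172.] 0.75; wrist [275. 213.] 0.55;
   b,n,z mm [ -9.8085   0.8303 146.8828] [4.7197 5.1265 3.1902]
latch  scene [275. 242.] 0.88; wrist [278. 226.] 0.55;
   b,n,z mm [25.5054  0.5766 78.4163] [0.1788 0.1788]
6.7
```

View pics/w2wrist.png

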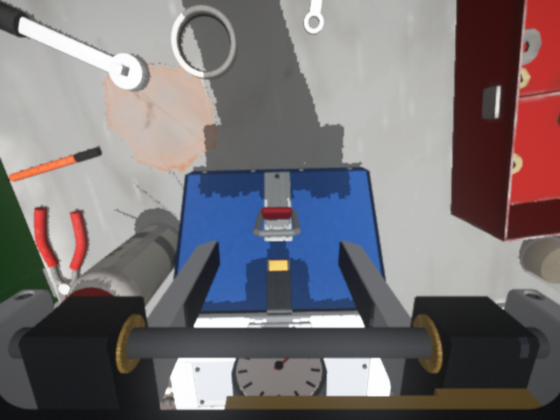

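```bash
cat > fit.py <<'E'
from k import *
np.set_printoptions(precision=1,suppress=True)
from scipy.optimize import least_squares
lat=np.array([26,76.5]);tp=np.array([-9.8,146]);bar=np.array([2,162.])
f=lambda v:np.r_[(v[:2]-lat)/2,v[:2]+l2w(tip(v[2]))-tp,v[:2]+l2w(pt(v[2],v[3],64))-bar]
r=least_squares(f,[28,73,1.6,1.]);o=r.x[:2];L0,r0=r.x[2:]
seat=w2l(np.array([54.8,123.5])-o)
E
python3 - <<'E'
from fit import *
print(o,L0,np.degrees(r0),r.fun,"seat",seat)
d=26
P0=o+l2w(pt(L0,r0,d));print("P0",P0,"bar",o+l2w(pt(L0,r0,64)),"tip",o+l2w(tip(L0)))
for L,rd in [(L0,58),(1.8,50),(1.9,30),(1.95,15),(1.95,5),(1.95,0),(1.95,-5),(1.95,-10),(1.8,-8),(1.7,-8),(1.6,-8),(1.5,-8),(1.4,-8)]:
    q=pt(L,np.radians(rd),d);B=pt(L,np.radians(rd),64)
    print(round(L,2),rd,"P",o+l2w(q),"dP",o+l2w(q)-P0,"bar-seat",B-seat)
E
```

```text
[24.8 76.7] 1.68506189490071 52.43005444501128 [-0.6  0.1  0.3 -1.3 -0.   1.3] seat [52.4 18.4]
P0 [  2.3 125.3] bar [  2.  163.3] tip [ -9.5 144.7]
1.69 58 P [ -0.2 125.1] dP [-2.5 -0.1] bar-seat [-22.2  67.4]
1.8 50 P [  4.6 126.6] dP [2.3 1.4] bar-seat [-13.2  62.5]
1.9 30 P [ 14.6 125.8] dP [12.3  0.5] bar-seat [ 2.7 45.6]
1.95 15 P [ 21.2 123. ] dP [18.9 -2.3] bar-seat [ 9.9 30.1]
1.95 5 P [ 24.5 119.9] dP [22.3 -5.3] bar-seat [11.8 19.1]
1.95 0 P [ 26.  118.2] dP [23.7 -7.1] bar-seat [12.1 13.6]
1.95 -5 P [ 27.3 116.4] dP [25.  -8.9] bar-seat [11.8  8. ]
1.95 -10 P [ 28.5 114.4] dP [ 26.2 -10.9] bar-seat [11.1  2.5]
1.8 -8 P [ 26.2 113.7] dP [ 23.9 -11.6] bar-seat [9.  4.5]
1.7 -8 P [ 25.1 112.5] dP [ 22.9 -12.8] bar-seat [7.5 4.3]
1.6 -8 P [ 24.2 111.2] dP [ 21.9 -14.1] bar-seat [5.9 3.9]
1.5 -8 P [ 23.4 109.8] dP [ 21.1 -15.5] bar-seat [4.4 3.3]
1.4 -8 P [ 22.7 108.4] dP [ 20.4 -16.9] bar-seat [3.  2.6]
```

>>> {"method": "apply_moves", "body": {"deltas": [{"dx": -0.002, "dy": -0.002, "dz": 0.05, "spin": 0}, {"dx": -0.002, "dy": -0.002, "dz": 0.09, "spin": 0}, {"dx": -0.002, "dy": -0.002, "dz": 0.101, "spin": 0}, {"dx": -0.002, "dy": -0.002, "dz": 0.101, "spin": 0}]}}

```text
t: 7.1
eef_pos: [0.5744, -0.0683, 0.2988]
eef_rot: [[-0.991, 0.137, -0.003], [0.137, 0.991, 0.001], [0.003, 0.0, -1.0]]
wrist_force: [-0.5, -0.0, 0.9]
width: 0.0802
finger_force: 0.0
```

>>> {"method": "apply_moves", "body": {"deltas": [{"dx": 0, "dy": 0, "dz": 0, "spin": 0}, {"dx": 0, "dy": 0, "dz": 0, "spin": 0}, {"dx": 0, "dy": 0, "dz": 0, "spin": 0}, {"dx": 0, "dy": 0, "dz": 0, "spin": 0}, {"dx": 0, "dy": 0, "dz": 0, "spin": 0}, {"dx": 0, "dy": 0, "dz": 0, "spin": 0}], "claw": 0.03, "grip_force": 20}}

```text
t: 7.7
eef_pos: [0.5747, -0.0683, 0.3]
eef_rot: [[-0.991, 0.137, 0.0], [0.137, 0.991, 0.0], [-0.0, 0.0, -1.0]]
wrist_force: [-1.0, -0.5, 3.9]
width: 0.0387
finger_force: 20.0
```

```bash
python3 look.py g loop_bar keeper_seat lever_tip
```

```text
7.7 [ 0.5747 -0.0683  0.3   ] [-0.9905  0.1373 -0.0004] [-1.0494 -0.506   3.9181] 0.038683222049045556
loop_bar  scene [284. 209.] 0.52; wrist [279. 307.] 0.87;
   b,n,z mm [  3.4491  -1.0687 159.6485] [0.2152 0.2152]
keeper_seat  scene [266. 216.] 0.72; side [256. 182.] 0.82; wrist [279. 341.] 0.72;
   b,n,z mm [ 57.2596   0.8036 123.0433] [3.2718 5.0539 2.1012]
lever_tip  scene [287. 221.] 0.80; side [221. 173.] 0.55; wrist [276. 269.] 0.92;
   b,n,z mm [ -9.9188   0.7725 146.8468] [2.9378 2.0741 2.8713]
8.3
```

View pics/gwrist.png

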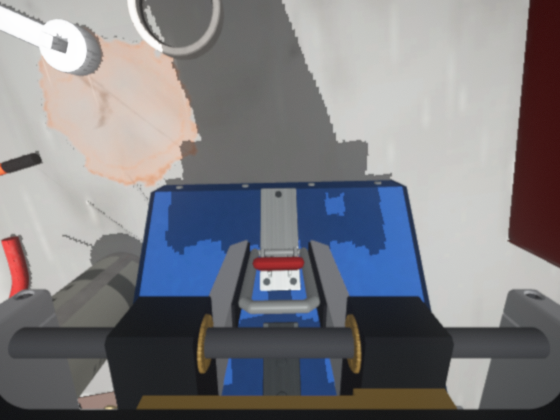

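>>> {"method": "apply_moves", "body": {"deltas": [{"dx": -0.0023, "dy": 0, "dz": -0.0014, "spin": 0}, {"dx": -0.007, "dy": 0, "dz": -0.0012, "spin": 0}, {"dx": -0.0123, "dy": 0, "dz": -0.0005, "spin": 0}, {"dx": -0.016, "dy": 0, "dz": 0.001, "spin": 0}, {"dx": -0.0189, "dy": 0, "dz": 0.0023, "spin": 0}, {"dx": -0.0205, "dy": 0, "dz": 0.0036, "spin": 0}, {"dx": -0.0215, "dy": 0, "dz": 0.0045, "spin": 0}, {"dx": -0.0215, "dy": 0, "dz": 0.0045, "spin": 0}]}}

```text
t: 9.1
eef_pos: [0.5961, -0.0712, 0.2951]
eef_rot: [[-0.991, 0.137, -0.0], [0.137, 0.991, 0.0], [0.0, 0.0, -1.0]]
wrist_force: [-1.7, 3.0, 2.8]
width: 0.0382
finger_force: 20.0
```

```bash
python3 look.py m loop_bar keeper_seat lever_tip; python3 -c "
import cv2,numpy as np
a=cv2.imread('pics/mscene.png')[170:260,230:330];b=cv2.imread('pics/mside.png')[140:230,195:295]
cv2.imwrite('pics/m2.png',cv2.resize(np.hstack([a,b]),(800,360),interpolation=2))"
```

```text
9.1 [ 0.5961 -0.0712  0.2951] [-0.9906  0.1371  0.0001] [-1.6707  3.0205  2.7607] 0.03824286979619111
loop_bar  scene [275. 205.] 0.79; wrist [278. 312.] 0.95;
   b,n,z mm [ 29.0861  -0.7666 154.7345] [0.6674 0.6674]
keeper_seat  scene [265. 214.] 0.90; side [254. 184.] 0.58; wrist [278. 316.] 0.82;
   b,n,z mm [ 56.0478   0.7365 123.2724] [1.764  1.3986 2.6458]
lever_tip  scene [285. 220.] 0.72; side [224. 172.] 0.73; wrist [278. 246.] 0.89;
   b,n,z mm [ -4.9994   1.3913 147.4504] [3.5535 2.4836 3.004 ]
9.7
```

View pics/m2.png

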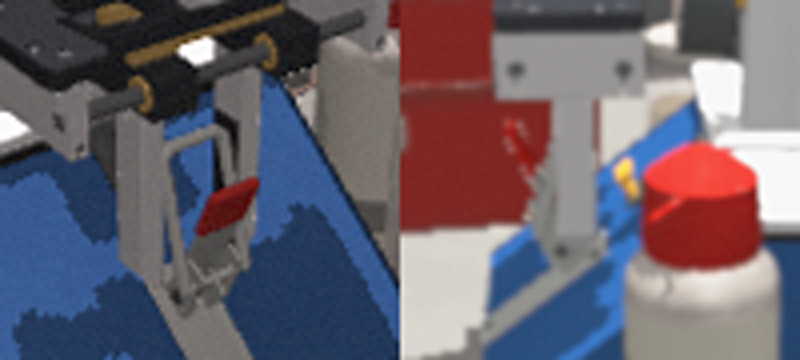

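>>> {"method": "apply_moves", "body": {"deltas": [{"dx": 0, "dy": 0, "dz": 0, "spin": 0}, {"dx": 0, "dy": 0, "dz": 0, "spin": 0}, {"dx": 0.007, "dy": 0, "dz": -0.014, "spin": 0}, {"dx": 0.007, "dy": 0, "dz": -0.014, "spin": 0}], "claw": 0.055}}

```text
t: 10.1
eef_pos: [0.5888, -0.0704, 0.3111]
eef_rot: [[-0.991, 0.137, 0.002], [0.137, 0.991, -0.001], [-0.002, -0.0, -1.0]]
wrist_force: [1.0, -0.1, -0.1]
width: 0.055
finger_force: 0.0
```

>>> {"method": "apply_moves", "body": {"deltas": [{"dx": 0, "dy": 0, "dz": 0, "spin": 0}, {"dx": 0, "dy": 0, "dz": 0, "spin": 0}, {"dx": 0, "dy": 0, "dz": 0, "spin": 0}, {"dx": -0.003, "dy": 0, "dz": 0.001, "spin": 0}, {"dx": -0.006, "dy": 0, "dz": 0.003, "spin": 0}, {"dx": -0.008, "dy": 0, "dz": 0.0045, "spin": 0}, {"dx": -0.01, "dy": 0, "dz": 0.006, "spin": 0}, {"dx": -0.01, "dy": 0, "dz": 0.006, "spin": 0}], "claw": 0.03, "grip_force": 15}}

```text
t: 10.9
eef_pos: [0.5992, -0.0715, 0.3029]
eef_rot: [[-0.991, 0.137, -0.0], [0.137, 0.991, 0.001], [0.0, 0.001, -1.0]]
wrist_force: [-0.6, 4.4, 1.8]
width: 0.0382
finger_force: 15.0
```

```bash
python3 look.py p loop_bar keeper_seat lever_tip
```

```text
10.9 [ 0.5992 -0.0715  0.3029] [-0.9906  0.137   0.0002] [-0.6437  4.3516  1.8275] 0.03820797766030692
loop_bar  scene [273. 203.] 0.66; wrist [281. 306.] 0.61;
   b,n,z mm [ 32.1751   0.8281 157.2179] [0.6883 0.6883]
keeper_seat  scene [266. 215.] 0.82; side [254. 183.] 0.83; wrist [279. 304.] 0.58;
   b,n,z mm [ 54.8672   0.9889 124.2685] [1.5673 2.6068 1.8407]
lever_tip  scene [286. 221.] 0.81; side [222. 172.] 0.59; wrist [278. 225.] 0.66;
   b,n,z mm [ -8.8392   1.7746 147.5059] [3.6337 2.7143 3.1937]
11.5
```

```bash
python3 -c "
import cv2,numpy as np
a=cv2.imread('pics/pscene.png')[170:260,230:330];b=cv2.imread('pics/pwrist.png')[150:380,150:406]
cv2.imwrite('pics/p2.png',np.hstack([cv2.resize(a,(400,360),interpolation=2),cv2.resize(b,(400,360))]))"
```

```text
(no output)
```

View pics/p2.png

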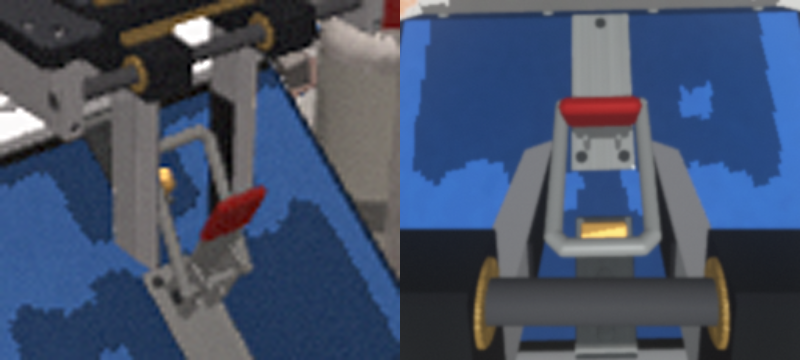

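>>> {"method": "apply_moves", "body": {"deltas": [{"dx": 0, "dy": 0, "dz": 0, "spin": 0}, {"dx": 0, "dy": 0, "dz": 0, "spin": 0}, {"dx": 0.015, "dy": 0, "dz": -0.002, "spin": 0}, {"dx": 0.015, "dy": 0, "dz": -0.038, "spin": 0}, {"dx": 0.015, "dy": 0, "dz": -0.038, "spin": 0}], "claw": 0.055}}

```text
t: 12.0
eef_pos: [0.5849, -0.0699, 0.3448]
eef_rot: [[-0.99, 0.138, 0.005], [0.138, 0.99, -0.001], [-0.005, -0.0, -1.0]]
wrist_force: [1.2, 0.2, -0.6]
width: 0.0552
finger_force: 0.0
```

>>> {"method": "apply_moves", "body": {"deltas": [{"dx": 0, "dy": 0, "dz": 0, "spin": 0}, {"dx": 0, "dy": 0, "dz": 0, "spin": 0}, {"dx": 0, "dy": 0, "dz": 0, "spin": 0}, {"dx": 0, "dy": 0, "dz": 0, "spin": 0}], "claw": 0.029}}

```text
t: 12.4
eef_pos: [0.584, -0.0698, 0.3406]
eef_rot: [[-0.991, 0.137, -0.001], [0.137, 0.991, 0.0], [0.001, 0.0, -1.0]]
wrist_force: [-1.3, -0.3, 0.1]
width: 0.0299
finger_force: 0.0
```

```bash
python3 look.py q loop_bar lever_tip;  python3 -c "
import cv2,numpy as np
a=cv2.imread('pics/qscene.png')[170:260,230:330];b=cv2.imread('pics/qwrist.png')[150:380,150:406]
cv2.imwrite('pics/q2.png',np.hstack([cv2.resize(a,(400,360),interpolation=2),cv2.resize(b,(400,360))]))"
```

```text
12.4 [ 0.584  -0.0698  0.3406] [-0.9905  0.1373  0.001 ] [-1.3063 -0.3017  0.139 ] 0.02991446783760306
loop_bar  scene [273. 207.] 0.79; side [242. 167.] 0.53; wrist [283. 292.] 0.76;
   b,n,z mm [ 31.3289   3.0314 156.7563] [3.8099 2.9703 1.83  ]
lever_tip  scene [285. 223.] 0.67; side [220. 172.] 0.59; wrist [279. 225.] 0.91;
   b,n,z mm [-10.8334   3.6992 146.6744] [5.0501 3.5292 4.802 ]
12.85
```

View pics/q2.png

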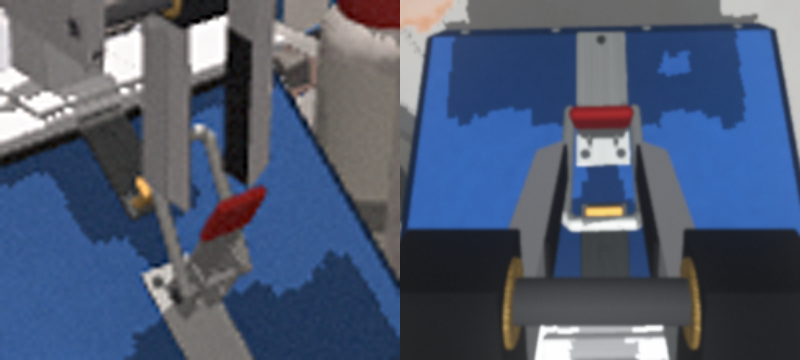

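>>> {"method": "apply_moves", "body": {"deltas": [{"dx": -0.005, "dy": 0, "dz": 0, "spin": 0}, {"dx": -0.01, "dy": 0, "dz": 0.0016, "spin": 0}, {"dx": -0.012, "dy": 0, "dz": 0.004, "spin": 0}, {"dx": -0.0135, "dy": 0, "dz": 0.0075, "spin": 0}, {"dx": -0.015, "dy": 0, "dz": 0.0115, "spin": 0}, {"dx": -0.016, "dy": 0, "dz": 0.0155, "spin": 0}, {"dx": -0.0165, "dy": 0, "dz": 0.0195, "spin": 0}, {"dx": -0.0165, "dy": 0, "dz": 0.0195, "spin": 0}]}}

```text
t: 13.65
eef_pos: [0.6002, -0.072, 0.321]
eef_rot: [[-0.991, 0.137, -0.001], [0.137, 0.991, 0.0], [0.001, 0.0, -1.0]]
wrist_force: [-0.1, 0.2, 1.0]
width: 0.0287
finger_force: 0.0
```

```bash
python3 look.py r loop_bar keeper_seat lever_tip;  python3 -c "
import cv2,numpy as np
a=cv2.imread('pics/rscene.png')[170:260,230:330];b=cv2.imread('pics/rwrist.png')[150:380,150:406]
cv2.imwrite('pics/r2.png',np.hstack([cv2.resize(a,(400,360),interpolation=2),cv2.resize(b,(400,360))]))"
```

```text
13.65 [ 0.6002 -0.072   0.321 ] [-0.9905  0.1372  0.0009] [-0.0877  0.204   0.9789] 0.028725727627977187
loop_bar  scene [262. 213.] 0.54; side [258. 183.] 0.70; wrist [283. 300.] 0.56;
   b,n,z mm [ 63.4984   2.5637 124.4302] [1.1283 0.616  1.108 ]
keeper_seat  scene [266. 214.] 0.55; side [257. 184.] 0.69; wrist [280. 288.] 0.76;
   b,n,z mm [ 58.1118  -0.2682 123.4828] [1.3303 3.525  2.7568]
lever_tip  scene [286. 223.] 0.91; side [223. 172.] 0.87; wrist [278. 210.] 0.77;
   b,n,z mm [ -8.2672   1.9906 145.1724] [4.4912 4.2969 3.3703]
14.25
```

View pics/r2.png

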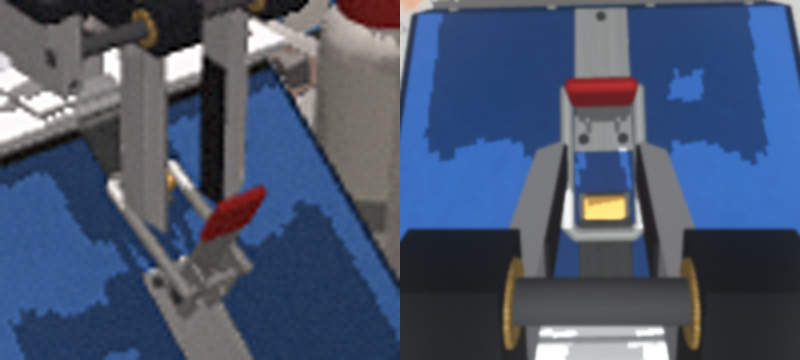

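>>> {"method": "apply_moves", "body": {"deltas": [{"dx": 0, "dy": 0, "dz": -0.004, "spin": 0}, {"dx": 0, "dy": 0, "dz": -0.004, "spin": 0}, {"dx": 0, "dy": 0, "dz": -0.004, "spin": 0}, {"dx": 0, "dy": 0, "dz": 0.01, "spin": 0}, {"dx": 0, "dy": 0, "dz": 0.024, "spin": 0}, {"dx": 0, "dy": 0, "dz": 0.024, "spin": 0}], "claw": 0.055}}

```text
t: 14.85
eef_pos: [0.5995, -0.0721, 0.2949]
eef_rot: [[-0.991, 0.137, -0.004], [0.137, 0.991, 0.001], [0.004, 0.0, -1.0]]
wrist_force: [0.1, 0.2, -0.6]
width: 0.0549
finger_force: 0.0
```

>>> {"method": "apply_moves", "body": {"deltas": [{"dx": 0, "dy": 0, "dz": 0, "spin": 0}, {"dx": 0, "dy": 0, "dz": 0, "spin": 0}, {"dx": 0, "dy": 0, "dz": 0, "spin": 0}, {"dx": 0, "dy": 0, "dz": 0, "spin": 0}], "claw": 0.03, "grip_force": 20}}

```text
t: 15.25
eef_pos: [0.6006, -0.0715, 0.2981]
eef_rot: [[-0.991, 0.137, 0.001], [0.137, 0.991, 0.0], [-0.001, 0.001, -1.0]]
wrist_force: [0.3, 3.2, -0.3]
width: 0.0381
finger_force: 20.0
```

>>> {"method": "apply_moves", "body": {"deltas": [{"dx": 0.0009, "dy": 0, "dz": 0.0012, "spin": 0}, {"dx": 0.0018, "dy": 0, "dz": 0.0024, "spin": 0}, {"dx": 0.0027, "dy": 0, "dz": 0.0036, "spin": 0}, {"dx": 0.0036, "dy": 0, "dz": 0.0048, "spin": 0}, {"dx": 0.0045, "dy": 0, "dz": 0.006, "spin": 0}, {"dx": 0.0055, "dy": 0, "dz": 0.007, "spin": 0}, {"dx": 0.0055, "dy": 0, "dz": 0.007, "spin": 0}]}}

```text
t: 15.95
eef_pos: [0.5954, -0.071, 0.291]
eef_rot: [[-0.991, 0.137, 0.002], [0.137, 0.991, 0.0], [-0.002, 0.001, -1.0]]
wrist_force: [3.7, 4.5, 2.3]
width: 0.038
finger_force: 20.0
```

```bash
python3 look.py u loop_bar keeper_seat lever_tip;  python3 -c "
import cv2,numpy as np
a=cv2.imread('pics/uscene.png')[170:260,230:330];b=cv2.imread('pics/uwrist.png')[150:380,150:406]
cv2.imwrite('pics/u2.png',np.hstack([cv2.resize(a,(400,360),interpolation=2),cv2.resize(b,(400,360))]))"
```

```text
15.95 [ 0.5954 -0.071   0.291 ] [-0.9906  0.1369 -0.0019] [3.6547 4.5414 2.3105] 0.0380335172929337
loop_bar  scene [266. 215.] 0.49; wrist [281. 321.] 0.60;
   b,n,z mm [ 54.8737   0.9009 122.4618] [0.0768 0.0768]
keeper_seat  scene [264. 215.] 0.76; wrist [278. 320.] 0.94;
   b,n,z mm [ 58.814   -0.0878 118.1351] [1.3792 1.3792]
lever_tip  scene [298. 240.] 0.92; side [207. 185.] 0.65; wrist [276. 173.] 0.78;
   b,n,z mm [-37.5096  -0.9874 121.4495] [2.0848 2.0203 2.6728]
16.55
```

View pics/u2.png

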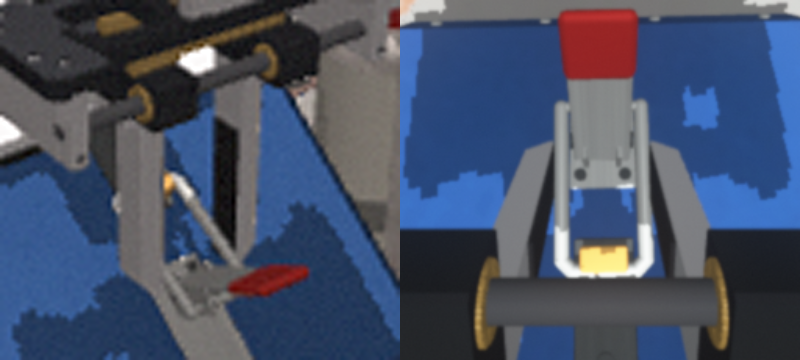

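>>> {"method": "apply_moves", "body": {"deltas": [{"dx": 0, "dy": 0, "dz": 0, "spin": 0}, {"dx": 0, "dy": 0, "dz": 0, "spin": 0}, {"dx": 0, "dy": 0, "dz": 0, "spin": 0}, {"dx": 0, "dy": 0, "dz": -0.04, "spin": 0}, {"dx": 0, "dy": 0, "dz": -0.06, "spin": 0}, {"dx": 0.03, "dy": 0, "dz": -0.06, "spin": 0}, {"dx": 0.056, "dy": 0, "dz": -0.06, "spin": 0}, {"dx": 0.056, "dy": 0, "dz": -0.06, "spin": 0}], "claw": 0.06}}

```text
t: 17.35
eef_pos: [0.537, -0.0635, 0.3507]
eef_rot: [[-0.991, 0.137, -0.001], [0.137, 0.991, -0.001], [0.001, -0.002, -1.0]]
wrist_force: [-0.5, 0.3, -0.9]
width: 0.0601
finger_force: 0.0
```

>>> {"method": "apply_moves", "body": {"deltas": [{"dx": 0, "dy": 0, "dz": 0, "spin": 0}, {"dx": 0, "dy": 0, "dz": 0, "spin": 0}, {"dx": 0, "dy": 0, "dz": 0, "spin": 0}, {"dx": 0, "dy": 0, "dz": 0, "spin": 0}, {"dx": 0, "dy": 0, "dz": 0, "spin": 0}], "claw": 0.0}}

```text
t: 17.85
eef_pos: [0.5397, -0.0635, 0.3505]
eef_rot: [[-0.991, 0.137, -0.0], [0.137, 0.991, 0.0], [0.0, 0.0, -1.0]]
wrist_force: [0.3, 0.2, 0.1]
width: 0.0233
finger_force: 0.0
```

```bash
python3 look.py v loop_bar keeper_seat lever_tip;  python3 -c "
import cv2,numpy as np
a=cv2.imread('pics/vscene.png')[170:260,230:330];b=cv2.imread('pics/vwrist.png')[150:380,150:406]
cv2.imwrite('pics/v2.png',np.hstack([cv2.resize(a,(400,360),interpolation=2),cv2.resize(b,(400,360))]))"
```

```text
17.85 [ 0.5397 -0.0635  0.3505] [-0.9905  0.1372  0.0003] [0.2803 0.2132 0.1082] 0.023265615894158383
loop_bar  scene [268. 216.] 0.74; side [253. 185.] 0.58;
   b,n,z mm [ 53.88    -1.6139 121.4782] [0.8208 0.8208]
keeper_seat  scene [268. 217.] 0.88; side [256. 184.] 0.89; wrist [280. 333.] 0.79;
   b,n,z mm [ 56.3246  -0.6297 120.8124] [4.7171 3.9061 1.2665]
lever_tip  scene [296. 240.] 0.73; side [212. 184.] 0.66; wrist [278. 234.] 0.59;
   b,n,z mm [-32.8835   0.2833 121.1153] [2.7321 4.3703 2.6407]
18.45
```

View pics/v2.png

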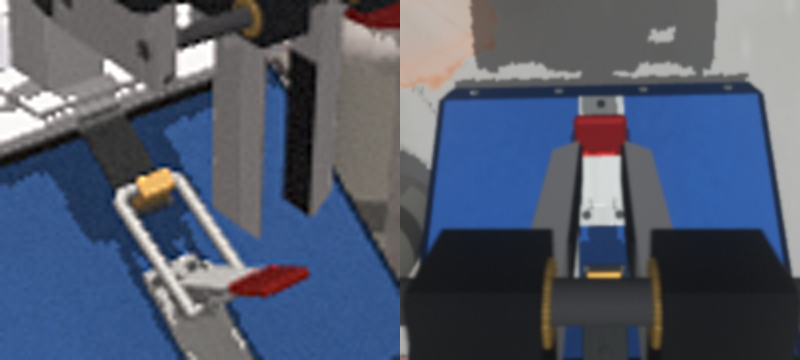

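>>> {"method": "apply_moves", "body": {"deltas": [{"dx": 0.001, "dy": 0, "dz": 0, "spin": 0}, {"dx": 0.001, "dy": 0, "dz": 0, "spin": 0}, {"dx": 0.001, "dy": 0, "dz": 0.01, "spin": 0}, {"dx": 0.001, "dy": 0, "dz": 0.02, "spin": 0}, {"dx": 0.001, "dy": 0, "dz": 0.027, "spin": 0}, {"dx": 0.001, "dy": 0, "dz": 0.034, "spin": 0}, {"dx": 0.001, "dy": 0, "dz": 0.041, "spin": 0}, {"dx": 0.001, "dy": 0, "dz": 0.048, "spin": 0}, {"dx": 0.001, "dy": 0, "dz": 0.055, "spin": 0}, {"dx": 0.001, "dy": 0, "dz": 0.06, "spin": 0}, {"dx": 0.001, "dy": 0, "dz": 0.065, "spin": 0}, {"dx": 0.001, "dy": 0, "dz": 0.07, "spin": 0}], "claw": 0.0}}

```text
t: 19.65
eef_pos: [0.5386, -0.0635, 0.2804]
eef_rot: [[-0.991, 0.137, 0.0], [0.137, 0.991, 0.0], [-0.0, 0.0, -1.0]]
wrist_force: [0.1, 0.3, 0.8]
width: 0.0007
finger_force: 0.4
```

>>> {"method": "apply_moves", "body": {"deltas": [{"dx": 0, "dy": 0, "dz": 0.003, "spin": 0}, {"dx": 0, "dy": 0, "dz": 0.006, "spin": 0}, {"dx": 0, "dy": 0, "dz": 0.009, "spin": 0}, {"dx": 0, "dy": 0, "dz": 0.011, "spin": 0}]}}

```text
t: 20.05
eef_pos: [0.5385, -0.0634, 0.2695]
eef_rot: [[-0.991, 0.137, -0.0], [0.137, 0.991, 0.0], [0.0, 0.0, -1.0]]
wrist_force: [0.9, -0.2, -0.2]
width: 0.0002
finger_force: 0.0
```

```bash
python3 look.py x loop_bar keeper_seat lever_tip
```

```text
20.05 [ 0.5385 -0.0634  0.2695] [-0.9905  0.1373  0.0001] [ 0.871  -0.2394 -0.1836] 0.00015390313211759675
loop_bar  side [256. 186.] 0.63;
keeper_seat  side [254. 183.] 0.75;
lever_tip  scene [296. 269.] 0.85; side [207. 215.] 0.62; wrist [276. 242.] 0.84;
   b,n,z mm [-38.6303  -1.7938  57.592 ] [3.0566 4.3366 2.4057]
20.65
```

>>> {"method": "apply_moves", "body": {"deltas": [{"dx": 0, "dy": 0, "dz": 0.002, "spin": 0}, {"dx": 0, "dy": 0, "dz": 0.004, "spin": 0}, {"dx": 0, "dy": 0, "dz": 0.004, "spin": 0}]}}

```text
t: 20.95
eef_pos: [0.5386, -0.0633, 0.2657]
eef_rot: [[-0.991, 0.137, 0.0], [0.137, 0.991, 0.0], [-0.0, 0.0, -1.0]]
wrist_force: [-1.5, -0.3, 4.7]
width: 0.0005
finger_force: 2.0
```

Contact is firm. I'll press slightly more, then retract and check.

>>> {"method": "apply_moves", "body": {"deltas": [{"dx": 0, "dy": 0, "dz": 0.001, "spin": 0}, {"dx": 0, "dy": 0, "dz": 0.001, "spin": 0}, {"dx": 0, "dy": 0, "dz": -0.04, "spin": 0}, {"dx": 0.05, "dy": 0, "dz": -0.09, "spin": 0}, {"dx": 0.09, "dy": 0, "dz": -0.14, "spin": 0}, {"dx": 0.09, "dy": 0, "dz": -0.16, "spin": 0}, {"dx": 0.09, "dy": 0, "dz": -0.16, "spin": 0}]}}

```text
t: 21.65
eef_pos: [0.4483, -0.0501, 0.4306]
eef_rot: [[-0.991, 0.137, 0.007], [0.137, 0.991, -0.003], [-0.007, -0.002, -1.0]]
wrist_force: [-0.3, -0.8, -0.3]
width: 0.0002
finger_force: 0.0
```

```bash
python3 look.py y loop_bar keeper_seat lever_tip spray_can;  python3 -c "
import cv2,numpy as np
a=cv2.imread('pics/yscene.png')[170:310,220:360];b=cv2.imread('pics/yside.png')[130:270,195:335]
cv2.imwrite('pics/y2.png',np.hstack([cv2.resize(a,(400,400),interpolation=2),cv2.resize(b,(400,400))]))"
```

```text
21.65 [ 0.4483 -0.0501  0.4306] [-0.9905  0.1371 -0.0069] [-0.2603 -0.7725 -0.3242] 0.0002493241126659499
loop_bar  scene [267. 217.] 0.74; side [255. 185.] 0.49;
   b,n,z mm [ 55.6777   0.0673 119.7636] [2.9834 2.9834]
keeper_seat  scene [265. 214.] 0.74; side [256. 183.] 0.66; wrist [275. 352.] 0.72;
   b,n,z mm [ 57.6207  -1.1632 122.4625] [2.3699 4.0485 5.1613]
lever_tip  scene [296. 272.] 0.97; side [208. 212.] 0.67;
   b,n,z mm [-41.3951   5.731   58.4964] [1.3319 1.3319]
spray_can  scene [327. 234.] 0.57; side [270. 280.] 0.72; wrist [175. 301.] 0.58;
   b,n,z mm [  74.0367 -170.4386   -0.8465] [3.7873 7.5518 6.8528]
22.4
```

View pics/y2.png

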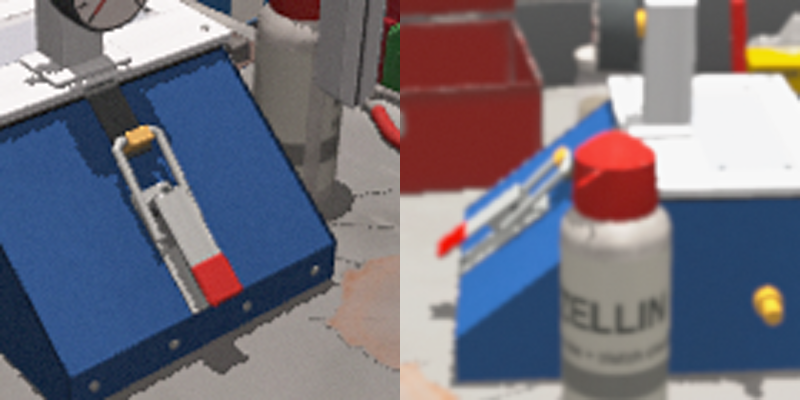

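>>> {"method": "apply_moves", "body": {"deltas": [{"dx": -0.05, "dy": 0, "dz": 0.04, "spin": 0}, {"dx": -0.09, "dy": 0, "dz": 0.07, "spin": 0}, {"dx": -0.09, "dy": 0, "dz": 0.11, "spin": 0}, {"dx": -0.09, "dy": 0, "dz": 0.14, "spin": 0}, {"dx": -0.09, "dy": 0, "dz": 0.155, "spin": 0}, {"dx": -0.09, "dy": 0, "dz": 0.159, "spin": 0}, {"dx": -0.09, "dy": 0, "dz": 0.161, "spin": 0}, {"dx": -0.09, "dy": 0, "dz": 0.161, "spin": 0}]}}

```text
t: 23.2
eef_pos: [0.5385, -0.0634, 0.2659]
eef_rot: [[-0.991, 0.137, 0.001], [0.137, 0.991, -0.001], [-0.001, -0.0, -1.0]]
wrist_force: [-4.0, 0.4, 1.6]
width: 0.0004
finger_force: 1.3
```

>>> {"method": "apply_moves", "body": {"deltas": [{"dx": 0, "dy": 0, "dz": 0.001, "spin": 0}, {"dx": 0, "dy": 0, "dz": 0.001, "spin": 0}]}}

```text
t: 23.4
eef_pos: [0.5387, -0.0634, 0.2652]
eef_rot: [[-0.991, 0.137, 0.002], [0.137, 0.991, -0.001], [-0.002, -0.001, -1.0]]
wrist_force: [-5.6, 1.0, 8.5]
width: 0.0009
finger_force: 5.5
```

>>> {"method": "apply_moves", "body": {"deltas": [{"dx": 0, "dy": 0, "dz": 0.001, "spin": 0}, {"dx": 0, "dy": 0, "dz": 0.001, "spin": 0}]}}

```text
t: 23.6
eef_pos: [0.5388, -0.0633, 0.2647]
eef_rot: [[-0.991, 0.137, 0.002], [0.137, 0.991, -0.001], [-0.002, -0.001, -1.0]]
wrist_force: [-8.8, 2.0, 18.7]
width: 0.0004
finger_force: 10.0
```

>>> {"method": "apply_moves", "body": {"deltas": [{"dx": 0, "dy": 0, "dz": -0.04, "spin": 0}, {"dx": 0.05, "dy": 0, "dz": -0.09, "spin": 0}, {"dx": 0.09, "dy": 0, "dz": -0.14, "spin": 0}, {"dx": 0.09, "dy": 0, "dz": -0.16, "spin": 0}, {"dx": 0.09, "dy": 0, "dz": -0.16, "spin": 0}, {"dx": 0.09, "dy": 0, "dz": -0.16, "spin": 0}]}}

```text
t: 24.2
eef_pos: [0.4493, -0.0511, 0.4248]
eef_rot: [[-0.99, 0.138, 0.005], [0.138, 0.99, -0.003], [-0.005, -0.002, -1.0]]
wrist_force: [-0.0, -0.2, -0.7]
width: 0.0005
finger_force: 0.0
```

```bash
python3 - <<'E'
from h import *
shot("scene");shot("side")
p,q=tri([ray(c,spot_point(c,"lever_tip")[0]["uv"]) for c in("scene","side")])
print(p,q);print(job.hand_in())
E
```

```text
[ 0.53487136 -0.05949753  0.06093042] [0.003845701009100252, 0.0038457010091002353]
the job is handed in; nothing more can be done
None
```

I hooked the loop over the keeper, pressed the lever down to its hard stop and let go; it stayed shut and the spray can is still standing. I handed the job in at about 24 s; no verdict came back, and I didn't measure the lid angle itself.

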